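# Clamp a slotted block with the carriage feed knob

### The job

Lay the slotted aluminium block upright in the channel of the clamping slide, its length along the channel, and let it go. Then turn the carriage's knob clockwise, following it as the carriage feeds away, until the sprung pad holds the block square against the fixed stop with about 12 N, never more than 25 N; do not push the carriage itself. Let go of the knob and leave everything else on the table where it lies.

Things in the scene. Friction and masses are not known exactly. Their poses are not given: they have to be found in the camera images.
- fixture: Clamping slide: dark steel bed 300 x 110 x 22 mm, fixed to the table, its place and yaw vary. Origin on the table surface; x is the feed direction (carriage to stop), roughly world +y; z up. Bed spans x -170 to +130 mm, top at z 22 mm. Two strips 6 mm high, 10 mm wide, x -50 to +70 mm, leave a channel 47 mm wide centred on y = 0 for the block.
- stop: Fixed steel stop at the channel's far end, 30 x 70 x 34 mm, standing on the bed. Origin: middle of the lower edge of the face that the block is clamped against (fixture x = +70 mm); axes as the fixture's. Does not move on the fixture.
- seat (a point): Point on the bed top where the centre of the block's underside is when the block is fully home against the stop (fixture x = +38 mm, y = 0).
- saddle: The carriage's green body, 70 (x) x 80 (y) mm, top 70 mm above the table, with the pad it carries. Origin on the knob axis, 22 mm above the table; axes as the fixture's. Starts at fixture x -100 mm. Round pad 24 mm across, 40 mm above the table, its face 80 to 92 mm ahead of this origin: its spindle is set differently each time, not reported. Pad sprung: 6 N per mm, 6 mm travel.
- knob_grip (a point): Point on the axis of the black round knob, 100 mm above the table, the height to grip it. Knob: vertical axis, 40 mm across, 30 mm tall, its underside 82 mm above the table on a 12 mm neck, finely fluted, no flats. It stands on the carriage and travels with it. Its axes turn with it.
- carriage (a joint): Travel of the carriage along fixture +x in m, 0 at the start, up to 0.06; always 0.014 times the knob angle in rad: knob and carriage shift 14 mm for each rad turned.
- knob (a joint): Knob angle, 0 at the start, grows clockwise seen from above, to 4.3 rad. Turning it freely takes about 0.38 Nm (at rest it reads less, after a fast turn even reversed); pushing the block along the channel adds about 0.03 Nm, each newton of clamping 0.014 Nm. With the block against the stop, 0.1 rad more adds about 8 N. When let go it stays by friction and keeps the clamp load.
- block: The work: bright aluminium U-block 64 (x, length) x 40 (y) x 40 (z) mm with a 14 mm wide, 16 mm deep slot along its length in the top, about 0.24 kg. Origin at the centre of its underside. It starts upright on the table, left or right of the slide. Either end may face the stop.
- parallel: Bystander: aluminium step block 85 x 34 x 34 mm (the low half 20 mm), on the other side of the slide. Origin at its underside.
- scriber: Bystander: steel scriber 140 mm long lying on the table. Origin near mid length, underside.
- square: Bystander: try square lying flat, stock 110 mm, blade 140 mm, 14 mm thick. Origin under the middle of the stock.
- caliper: Bystander: calliper 200 mm long lying flat. Origin under the middle of its beam.
- bushing: Bystander: brass bushing 40 mm across, 22 mm tall. Origin at its underside.
- jar: Bystander: amber glass jar 60 mm across, 70 mm tall. Origin at its underside.
- vblock: Bystander: dark steel V-block 70 x 50 x 44 mm. Origin at its underside.
Things that resemble listed ones, but are neither listed nor needed, are in the scene too. Leave any blue look-alike of the block alone.

How it is judged (in metres and radians):
On the way:
1. the block lies upright in the channel, its length along it, let go and not yet clamped (x of block in the frame of fixture between 0.005 and 0.045 m and y of block in the frame of fixture between -0.006 and 0.006 m and z of block in the frame of fixture between 0.018 and 0.025 m and angle between the x axis of block and the x axis of fixture, either way round below 0.12 rad and angle between block's own z axis and vertical below 0.1 rad and contact force between the fingers and block below 0.1 N and contact force between saddle and block below 1 N), for 0.2 s.
At the end, for the whole second after the job is handed in: The block stands upright in the channel (within 6 mm of its centre line, 0.12 rad of its direction), home against the stop (within 2.5 mm), the pad pressing it with 6 to 20 N and the stop bearing at least 3 N, block and knob at rest, all released (y of block in the frame of fixture between -0.006 and 0.006 m and z of block in the frame of fixture between 0.018 and 0.025 m and angle between the x axis of block and the x axis of fixture, either way round below 0.12 rad and angle between block's own z axis and vertical below 0.1 rad and contact force between the fingers and block below 0.1 N and x of block in the frame of fixture between 0.0345 and 0.0405 m and contact force between saddle and block between 6 and 20 N and contact force between stop and block above 3 N and linear speed of block below 0.01 m/s and velocity of joint knob between -0.05 and 0.05 rad/s); the robot touches nothing.
It fails at once if the pad presses the block with more than 25 N (contact force between saddle and block above 25 N).
It fails at once if the carriage body is pushed directly (more than 12 N on it from the arm or fingers) (contact force between any of the fingers, the arm and saddle above 12 N).
It fails at once if another thing on the table is moved by more than 30 mm (distance of any of parallel, scriber, square, caliper, bushing, jar, vblock from where it was at the start of the episode above 0.03 m).
It also fails if it takes over 72 s, if anything falls off the work surface, if the arm or the gripper's body presses on something with over 40 N, if the wrist force passes 120 N, or if a joint passes its speed limit or range.

### The arm

A 6-joint arm with a two-finger parallel gripper is mounted at the origin on the work surface. World frame = base frame: x ahead of the robot, y to its left, z up, the work surface at z = 0. Lengths are in m, angles in degrees, forces in N, time in s.
With the tool pointing down it reaches from about 0.3 to 0.75 m from the base axis. Payload 8.5 kg.
Tool frame: the origin (TCP) lies at the very end of the fingers, on their centre line; the grasp point (between the pads) lies 19 mm behind it (env.hold_point_z is the distance from the TCP to the grasp point, in m); z points along the fingers, y is the line along which they close (so a half turn about z gives the same grasp; the last joint's range is limited). The gripper opens to 85 mm and grips with 20 to 120 N. Pads are 22 mm wide; open, the fingers measure 114 mm over their backs; the gripper's body (76 mm by 85 mm) begins 54 mm behind the grasp point. The pads swing forward as they close: fully open they stand 13 mm farther back than shut.
Start: joints at [-76.45, 21.807, 74.336, -0, 83.858, -12.336], TCP at [0.24, -0.495, 0.194] pointing down, gripper open.
Joint ranges: [-178.18, 178.18], [-50.72, 133.34], [12.68, 142.11], [-81.47, 261.47], [9.98, 163.14], [-165.26, 165.26]. Speed limits (degrees/s): [136.94, 136.94, 180, 180, 180, 180].

### API

Orientations are given as a 3x3 rotation matrix whose columns are the frame's x, y, z axes.
In Python, from rig import env, optics gives the robot as it stands.
- The arm moves only by the shell command python3 -m jog 'ROWS' [OPENING] [FORCE]. ROWS is JSON, a list of rows, each an object with "linear": the shift along the tool's x, y, z in units of 40 mm (1.0 is 40 mm), a list of three; "roll": the turn about the tool's z in units of 5 degrees (1.0 is 5 degrees). A call has 1 to 12 rows; each row shifts and turns the commanded pose from where the row before left it, along the tool's axes as they then stand; what a row does not reach is not made up. A row lasts 1/12 s, in which the tool goes at most 41.7 mm and 7.16 degrees, less where a joint would pass 70% of its speed; a pose out of reach is approached as far as the arm can. A call is refused whole if a number of a shift passes 1 or a number of a turn 1, either way. A call with a gripper value outside its range is refused whole. OPENING is the opening, from -1 (shut) to 1 (fully open), set as the call begins (- or left out, the last holds). The fingers move at their own pace and stop on an object; FORCE is the grip in N (left out, the last holds). Time passes only in rows, so rows that do not move let the fingers close. It gives the time, the measured TCP pose, the force, the opening and the grip force at its end, in the units of the state.
- env.observe(): the state, without advancing time (a new reading comes with each control period).
- optics.get_image(name): name is "scene" or "top" or "wrist"; returns the picture (400x640x3 uint8, red, green, blue); there is no depth.
- optics.calibration(name): a dict with "fov_y" (degrees; the focal length in pixels is half the picture's height over the tangent of half this angle, whatever the lens; pixels are square), "cx", "cy" (the principal point, pixels), "T" (4x4, takes a point from camera to world coordinates). Camera axes: x right, y down, z forward; pixel columns grow to the right and rows downward; lengths in m; the calibration is good to about 2 mm. A picture is of the moment at which its call begins: read the wrist's pose just before it. calibration takes no time and is no camera call; for the wrist camera it gives the pose at the moment of the call.
- env.close_job(): hands the job in; it is judged then, once.
The state is a dict: "time_s": time; "q": joint angles; "qvel": joint speeds; "joint_efforts": joint torques, N m; "position": TCP position; "tool_rot": TCP orientation; "ft_force": force on the tool from outside, world axes, zero at the start; "wrist_torque": the same for the moment, N m; "grip_width": finger opening in m; "gripper_force": force on a finger pad.
Only numpy, scipy, OpenCV 4.12 (cv2) and the standard library are available. Lean on these libraries where they do the work, as an engineer would, in place of code of your own. Each camera call takes 0.05 s, during which the arm holds its last target. There are 200 camera calls.

## Working session

There is one attempt and no reset: what is moved stays moved. The work goes in short steps, Python scripts to look and compute and a shell command to move; the robot and the scene stay as the last step left them, time stands still between calls to the robot, and variables do not carry over. Pictures are saved under pics/ and viewed, at most 10 in all, crops included, and the job is handed in when it is done.

```bash
ls; mkdir -p pics
python3 - <<'E'
from rig import env, optics
import cv2
for n in ("top","scene"):
    cv2.imwrite(f"pics/{n}0.png",optics.get_image(n)[:,:,::-1])
    c=optics.calibration(n);print(n,c)
s=env.observe();print(s['time_s'],s['position'],s['tool_rot'],env.hold_point_z)
E
```

```text
pics
top {'fov_y': 43.65762456647609, 'cx': 336.82046153209683, 'cy': 204.73459582380286, 'T': array([[ 0.02715948, -0.99748013,  0.06554204,  0.46826875],
       [-0.99962156, -0.02681409,  0.00614383, -0.0095136 ],
       [-0.0043709 , -0.0656841 , -0.99783089,  1.66552423],
       [ 0.        ,  0.        ,  0.        ,  1.        ]])}
scene {'fov_y': 52.78812555647974, 'cx': 316.12624435834005, 'cy': 193.10366396850748, 'T': array([[ 9.85242052e-02,  5.33938535e-01, -8.39763432e-01,
         1.42604628e+00],
       [ 9.95133707e-01, -5.40276352e-02,  8.24009697e-02,
        -8.83015052e-02],
       [-1.37337928e-03, -8.43795387e-01, -5.36663264e-01,
         6.27938270e-01],
       [ 0.00000000e+00,  0.00000000e+00,  0.00000000e+00,
         1.00000000e+00]])}
0.1 [ 0.2400532  -0.49448734  0.19346066] [[ 8.99645623e-01  4.36620711e-01 -3.27564056e-04]
 [ 4.36620737e-01 -8.99644675e-01  1.33843095e-03]
 [ 2.89695415e-04 -1.34713481e-03 -9.99999051e-01]] 0.0187
```

View pics/top0.png

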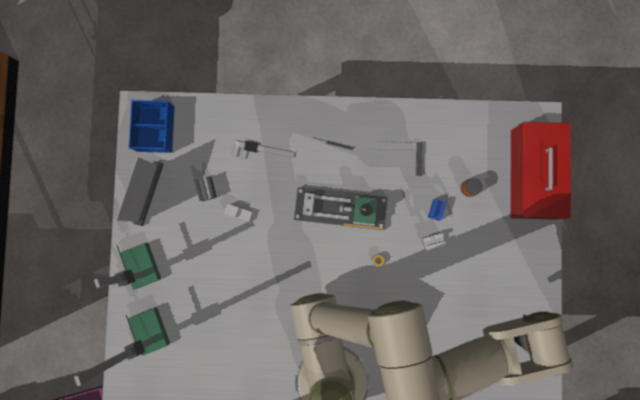

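View pics/scene0.png

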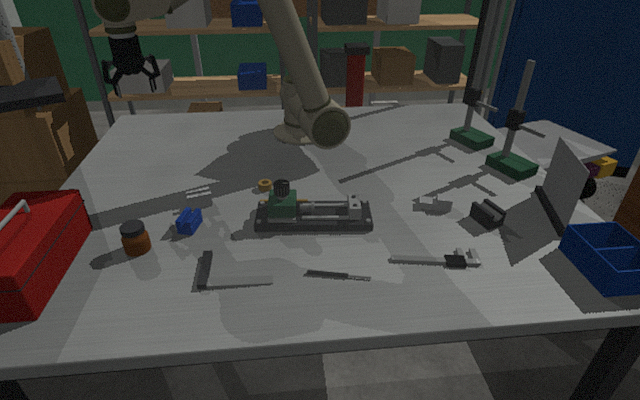

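The top view shows the slide at about (340,207) with the knob at (366,209). The bright block is at (433,240), the blue look-alike at (437,208) and the step block at (238,212). I'll enlarge it.

```bash
cat > h.py <<'E'
import numpy as np
from rig import env, optics
def ray(name,u,v,z,c=None):
    c=c or optics.calibration(name);f=200/np.tan(np.radians(c['fov_y']/2));T=c['T']
    d=T[:3,:3]@np.array([(u-c['cx'])/f,(v-c['cy'])/f,1.]);o=T[:3,3]
    return o+d*(z-o[2])/d[2]
def proj(c,p):
    f=200/np.tan(np.radians(c['fov_y']/2));q=np.linalg.inv(c['T'])@np.append(p,1)
    return np.array([q[0]/q[2]*f+c['cx'],q[1]/q[2]*f+c['cy']])
E
python3 - <<'E'
from h import *
import cv2
a=cv2.imread("pics/top0.png")
A=cv2.resize(a[175:235,285:395],None,fx=7,fy=7,interpolation=cv2.INTER_CUBIC)
B=cv2.resize(a[190:260,405:465],None,fx=2.5,fy=2.5,interpolation=cv2.INTER_CUBIC)
o=np.zeros((600,770,3),np.uint8);o[:420]=A;o[420:595,:150]=B
cv2.imwrite("pics/crop0.png",o)
print(ray("top",433,240,.04),ray("top",366,209,.112),ray("top",308,205,.056))
E
```

```text
[ 0.46879203 -0.31459431  0.04      ] [ 0.5594412  -0.09118898  0.112     ] [0.57062795 0.09346588 0.056     ]
```

View pics/crop0.png

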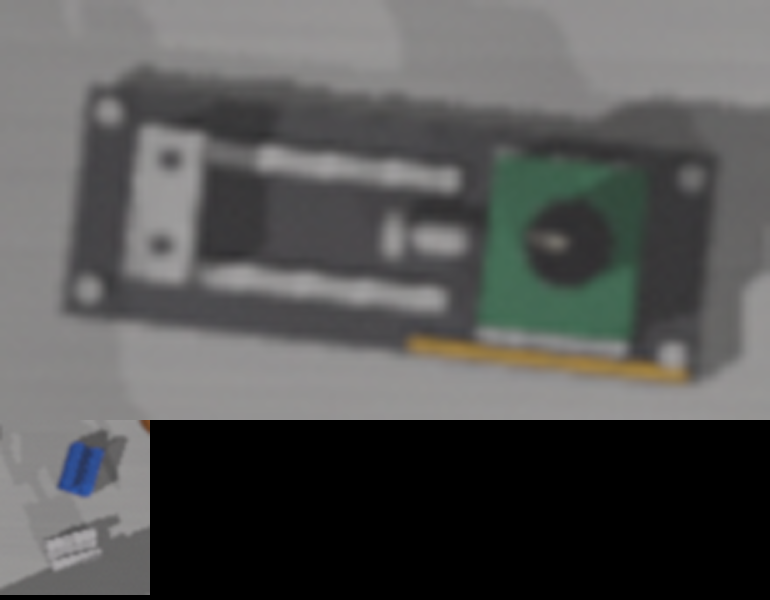

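The crop shows the bed outline corners at crop (92,88), (715,152), (690,380) and (62,312). The knob is at (568,242), the stop at the left, and the pad at (390,237). Next I'll estimate the poses and plan the first move.

Run:
```python
from h import *
import cv2
c=optics.calibration("top")
w=lambda p,z:ray("top",p[0]/7+285,p[1]/7+175,z,c)
P={'NE':w((92,88),.022),'SE':w((715,152),.022),'SW':w((690,380),.022),'NW':w((62,312),.022)}
for k,v in P.items():print(k,v)
d=P['NE']-P['SE'];print(np.linalg.norm(d),np.degrees(np.arctan2(d[1],d[0])))
d=P['NW']-P['SW'];print(np.linalg.norm(d),np.degrees(np.arctan2(d[1],d[0])))
m=sum(P.values())/4;print('bed centre',m,'knob',w((568,242),.112))
b=[ray("top",405+u/2.5,190+(v-420)/2.5,.04,c) for u,v in((46,542),(95,529),(98,546),(52,560))]
print(b,sum(b)/4)
s=env.observe();print(s['tool_rot'],optics.calibration('wrist')['T']);T=np.eye(4);T[:3,:3]=s['tool_rot'];T[:3,3]=s['position'];print(np.round(np.linalg.inv(T)@optics.calibration('wrist')['T'],3))
R=s['tool_rot']; print(R.T@(np.array([.469,-.315,.2])-s['position'])/.04)
cv2.imwrite("pics/w0.png",optics.get_image("wrist")[:,:,::-1])
```

```text
NE [0.6296521  0.13002712 0.022     ]
SE [ 0.60720737 -0.16471914  0.022     ]
SW [ 0.49951318 -0.15519648  0.022     ]
NW [0.5234666  0.14072848 0.022     ]
0.2955996068053932 85.64536887724822
0.29689282315691107 85.37232633367756
bed centre [ 0.56495981 -0.01229001  0.022     ] knob [ 0.55767061 -0.09167534  0.112     ]
[array([ 0.47183083, -0.28341754,  0.04      ]), array([ 0.49040441, -0.34672685,  0.04      ]), array([ 0.46848437, -0.35090598,  0.04      ]), array([ 0.44875183, -0.29155838,  0.04      ])] [ 0.46986786 -0.31815219  0.04      ]
[[ 8.99645623e-01  4.36620711e-01 -3.27564056e-04]
 [ 4.36620737e-01 -8.99644675e-01  1.33843095e-03]
 [ 2.89695415e-04 -1.34713481e-03 -9.99999051e-01]] [[ 0.43733019 -0.85778995 -0.27007167  0.30887821]
 [-0.89929857 -0.41784127 -0.12911527 -0.46099499]
 [-0.00209331  0.29934107 -0.95414388  0.37356049]
 [ 0.          0.          0.          1.        ]]
[[ 0.001 -0.954 -0.3    0.077]
 [ 1.     0.001 -0.    -0.   ]
 [ 0.001 -0.3    0.954 -0.18 ]
 [ 0.     0.     0.     1.   ]]
[ 7.1085194  -1.53801805 -0.15935233]
```

```bash
python3 -m jog '[{"linear":[0.7,-0.15,0],"roll":0},{"linear":[0.7,-0.15,0],"roll":0},{"linear":[0.7,-0.15,0],"roll":0},{"linear":[0.7,-0.15,0],"roll":0},{"linear":[0.7,-0.15,0],"roll":0},{"linear":[0.7,-0.15,0],"roll":0},{"linear":[0.7,-0.15,0],"roll":0},{"linear":[0.7,-0.15,0],"roll":0},{"linear":[0.7,-0.15,0],"roll":0},{"linear":[0.7,-0.15,0],"roll":0},{"linear":[0,0,0],"roll":-1},{"linear":[0,0,0],"roll":-1}]' 0.4
python3 -m jog '[{"linear":[0,0,0],"roll":-1},{"linear":[0,0,0],"roll":-1},{"linear":[0,0,0],"roll":-1},{"linear":[0,0,0],"roll":-1},{"linear":[0,0,0],"roll":-1},{"linear":[0,0,0],"roll":-1},{"linear":[0,0,0],"roll":-1},{"linear":[0,0,0],"roll":-1},{"linear":[0,0,0],"roll":-1},{"linear":[0,0,0],"roll":-1},{"linear":[0,0,0],"roll":-1},{"linear":[0,0,0],"roll":-1}]'
python3 -m jog '[{"linear":[0,0,0],"roll":-1},{"linear":[0,0,0],"roll":-1},{"linear":[0,0,0],"roll":0},{"linear":[0,0,0],"roll":0},{"linear":[0,0,0],"roll":0}]'
python3 - <<'E'
from h import *
import cv2,pickle
c=optics.calibration("wrist");pickle.dump(c,open("c1.pkl","wb"))
cv2.imwrite("pics/w1.png",optics.get_image("wrist")[:,:,::-1])
s=env.observe();print(s['q'],proj(c,[.47,-.318,.04]),proj(c,s['position']))
E
```

```text
time_s: 1.15
position: [0.4668, -0.3172, 0.1936]
tool_rot: [[0.806, 0.591, -0.0], [0.591, -0.806, 0.001], [0.0, -0.001, -1.0]]
ft_force: [0.3, -0.7, -0.6]
grip_width: 0.0596
gripper_force: 0.0
time_s: 2.15
position: [0.4657, -0.3185, 0.1937]
tool_rot: [[-0.107, 0.994, -0.001], [0.994, 0.107, 0.001], [0.001, -0.0, -1.0]]
ft_force: [0.6, -0.2, 0.2]
grip_width: 0.0595
gripper_force: 0.0
time_s: 2.57
position: [0.4658, -0.3185, 0.1939]
tool_rot: [[-0.271, 0.962, -0.0], [0.962, 0.271, 0.0], [0.0, -0.0, -1.0]]
ft_force: [-0.0, -0.9, -1.2]
grip_width: 0.0598
gripper_force: 0.0
[-4.63855772e+01  2.32635373e+01  7.20084199e+01 -1.15926854e-03
  8.47416022e+01 -6.21558358e+01] [322.13710404 173.181433  ] [318.28513337 227.27306108]
```

View pics/w1.png

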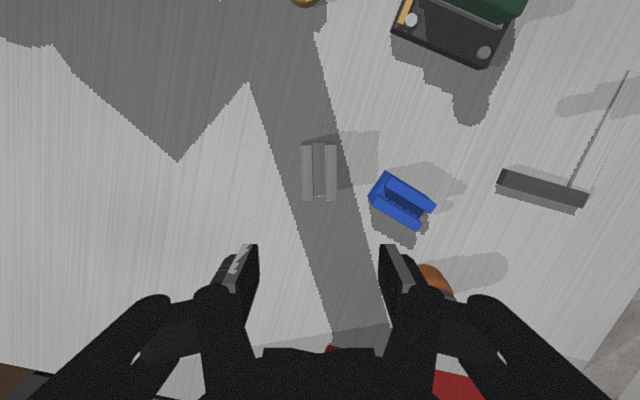

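The wrist view shows the block's top face at roughly u 301–337, v 146–201, with the slot along the picture's vertical. The blue look-alike is clear of the right finger's path.

Run:
```python
from h import *
import cv2,pickle
c=pickle.load(open("c1.pkl","rb"))
b=[ray("wrist",u,v,.04,c) for u,v in((301,146),(336.5,145),(337.5,201),(302,202))]
for i in range(4):print(b[i],np.linalg.norm(b[i]-b[i-1]))
ce=sum(b)/4;d=b[0]+b[1]-b[2]-b[3];print(ce,np.degrees(np.arctan2(d[1],d[0])))
s=env.observe();print(s['tool_rot'].T@(ce-s['position'])/.04,np.degrees(np.arctan2(s['tool_rot'][1,0],s['tool_rot'][0,0])))
a=cv2.imread("pics/w1.png");cv2.imwrite("pics/c1.png",cv2.resize(a[120:240,270:450],None,fx=4,fy=4,interpolation=cv2.INTER_CUBIC))
```

```text
[ 0.43966855 -0.29526772  0.04      ] 0.06390640308586626
[ 0.47634657 -0.28377234  0.04      ] 0.038437239811310184
[ 0.49588614 -0.34452374  0.04      ] 0.06381635531907408
[ 0.45712753 -0.35674301  0.04      ] 0.04063915489302117
[ 0.4672572 -0.3200767  0.04     ] 106.84129427775557
[-0.04782775  0.02562966  3.84838064] 105.77036424083028
```

View pics/c1.png

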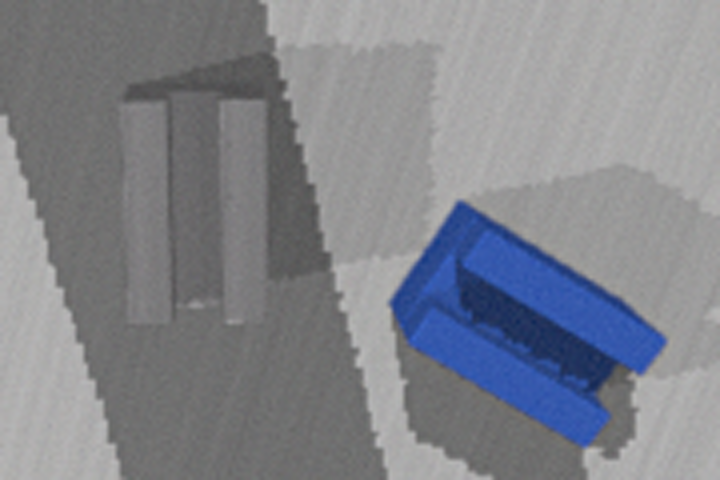

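```bash
python3 -m jog '[{"linear":[-0.05,0.03,0],"roll":-0.17},{"linear":[0,0,0.6],"roll":0},{"linear":[0,0,0.6],"roll":0},{"linear":[0,0,0.6],"roll":0},{"linear":[0,0,0.6],"roll":0},{"linear":[0,0,0.6],"roll":0},{"linear":[0,0,0.6],"roll":0},{"linear":[0,0,0.5],"roll":0},{"linear":[0,0,0.3],"roll":0},{"linear":[0,0,0.17],"roll":0},{"linear":[0,0,0],"roll":0},{"linear":[0,0,0],"roll":0}]'
python3 -m jog '[{"linear":[0,0,0],"roll":0},{"linear":[0,0,0],"roll":0},{"linear":[0,0,0],"roll":0},{"linear":[0,0,0],"roll":0},{"linear":[0,0,0],"roll":0},{"linear":[0,0,0],"roll":0},{"linear":[0,0,0],"roll":0},{"linear":[0,0,0],"roll":0}]' -1 40
```

```text
time_s: 3.62
position: [0.4678, -0.3205, 0.0116]
tool_rot: [[-0.288, 0.958, 0.0], [0.958, 0.288, -0.0], [-0.0, 0.0, -1.0]]
ft_force: [-0.2, -0.1, -0.2]
grip_width: 0.0595
gripper_force: 0.0
time_s: 4.28
position: [0.4675, -0.3201, 0.0112]
tool_rot: [[-0.288, 0.958, -0.0], [0.958, 0.288, 0.0], [0.0, -0.0, -1.0]]
ft_force: [-0.0, 0.1, -0.4]
grip_width: 0.0001
gripper_force: 0.0
```

The fingers closed on nothing, so I'll look before doing anything else.

Run:
```python
from h import *
import cv2
a=optics.get_image("wrist")[:,:,::-1];b=optics.get_image("scene")[:,:,::-1]
o=np.zeros((600,640,3),np.uint8);o[:400]=a;o[400:600]=cv2.resize(b[130:255,100:500],(640,200),interpolation=cv2.INTER_CUBIC)
cv2.imwrite("pics/d2.png",o)
```

```text
(no output)
```

View pics/d2.png

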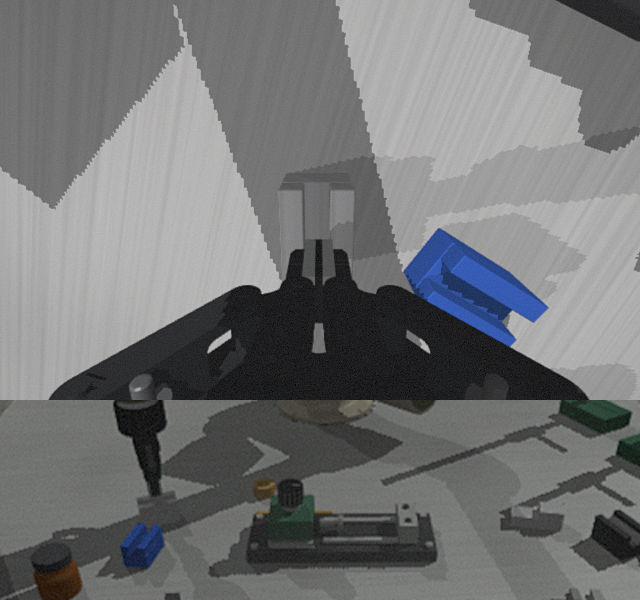

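Run:
```python
from h import *
c=optics.calibration("wrist");s=env.observe()
for z in(.04,0.024):
  for u,v in((281,188),(354,187)):print(ray("wrist",u,v,z,c))
print(s['position'],proj(c,s['position']))
ce=np.array([.4673,-.3201,.04]);dl=np.array([-.288,.958,0])
for a in(-.032,0,.032):print(a,proj(c,ce+a*dl),proj(c,ce+a*dl-[0,0,.016]))
print('scene',[ (x,ray("scene",197,194,x)) for x in(0,.04)])
import numpy as np
T=np.eye(4);T[:3,:3]=s['tool_rot'];T[:3,3]=s['position'];print(np.round(np.linalg.inv(T)@c['T'],3),c['fov_y'],c['cx'],c['cy'])
```

```text
[ 0.43946593 -0.29312008  0.04      ]
[ 0.47502899 -0.28183671  0.04      ]
[ 0.43883996 -0.29804713  0.024     ]
[ 0.47816444 -0.28557035  0.024     ]
[ 0.46751933 -0.32017691  0.01121303] [318.27217029 227.25153729]
-0.032 [317.87841957 298.21195653] [317.91959335 282.46711728]
0 [317.90668824 247.89845354] [317.94765403 235.53717948]
0.032 [317.93838402 191.4852643 ] [317.97881635 183.41991772]
scene [(0, array([ 0.41354457, -0.33553755,  0.        ])), (0.04, array([ 0.47804146, -0.31978848,  0.04      ]))]
[[ 0.001 -0.954 -0.299  0.077]
 [ 1.     0.001  0.     0.   ]
 [ 0.    -0.299  0.954 -0.18 ]
 [ 0.     0.     0.     1.   ]] 66.09497812584463 318.3070346851066 196.3180143896271
```

Run:
```python
from h import *
import cv2
c=optics.calibration("scene");s=env.observe();p=s['position']
P=lambda z:proj(c,[p[0],p[1],z])
for z in(.011,.04,.07,.1):print(z,P(z))
a=optics.get_image("scene")[:,:,::-1]
print(s['grip_width'],s['gripper_force'],s['time_s'])
A=cv2.resize(a[150:220,150:250],None,fx=6,fy=6,interpolation=cv2.INTER_CUBIC)
for z in(.011,.04):
    u,v=P(z);cv2.circle(A,(int((u-150)*6),int((v-150)*6)),3,(0,0,255),-1)
cv2.imwrite("pics/d3.png",A)
```

```text
0.011 [199.09977569 200.79009396]
0.04 [197.43150083 191.94474008]
0.07 [195.65534765 182.52740495]
0.1 [193.82570193 172.82644725]
8.535913992367666e-05 0.0 4.3833
```

View pics/d3.png

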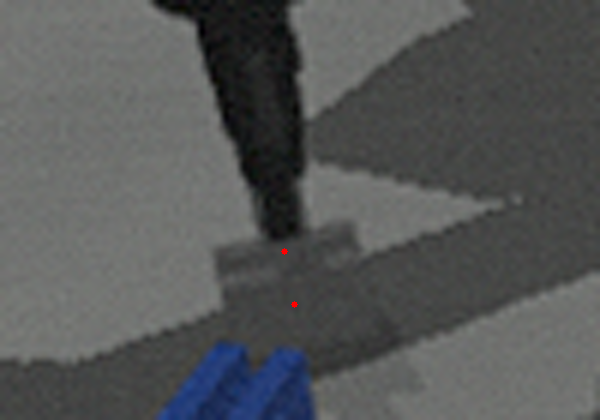

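```bash
for i in 1 2 3; do python3 -m jog '[{"linear":[0,0,0],"roll":0}]' 0.4 40 | egrep 'pos|ft|grip'; done; python3 -m jog '[{"linear":[0,0,0],"roll":0},{"linear":[0,0,0],"roll":0},{"linear":[0,0,0],"roll":0},{"linear":[0,0,0],"roll":0}]'| egrep 'pos|ft|grip'
for i in 1 2 3 4 5; do python3 -m jog '[{"linear":[0,0,0],"roll":0}]' -0.3 40 | egrep 'ft|grip'; done
```

```text
position: [0.4675, -0.3202, 0.0112]
ft_force: [0.2, -0.7, -0.5]
grip_width: 0.0111
gripper_force: 0.0
position: [0.4675, -0.3202, 0.0112]
ft_force: [0.6, -0.2, -0.1]
grip_width: 0.0239
gripper_force: 0.0
position: [0.4676, -0.3202, 0.0112]
ft_force: [0.5, 0.1, 0.1]
grip_width: 0.0357
gripper_force: 0.0
position: [0.4675, -0.3202, 0.0112]
ft_force: [-0.1, -0.5, 0.5]
grip_width: 0.0598
gripper_force: 0.0
ft_force: [-0.2, 0.3, 0.5]
grip_width: 0.0493
gripper_force: 0.0
ft_force: [-0.5, 0.2, 0.4]
grip_width: 0.0364
gripper_force: 0.0
ft_force: [0.1, -0.4, 0.1]
grip_width: 0.03
gripper_force: 0.0
ft_force: [0.3, 0.6, -0.1]
grip_width: 0.0298
gripper_force: 0.0
ft_force: [-0.8, -0.0, 0.4]
grip_width: 0.0303
gripper_force: 0.0
```

Run:
```python
from h import *
import cv2
a=optics.get_image("wrist")[:,:,::-1];b=optics.get_image("scene")[:,:,::-1];t=optics.get_image("top")[:,:,::-1]
o=np.zeros((600,800,3),np.uint8)
o[:600,:400]=cv2.resize(a[150:330,260:380],(400,600),interpolation=cv2.INTER_CUBIC)
o[:300,400:]=cv2.resize(b[160:220,160:240],(400,300),interpolation=cv2.INTER_CUBIC)
o[300:,400:]=cv2.resize(t[220:265,400:460],(400,300),interpolation=cv2.INTER_CUBIC)
cv2.imwrite("pics/d4.png",o)
```

```text
(no output)
```

View pics/d4.png

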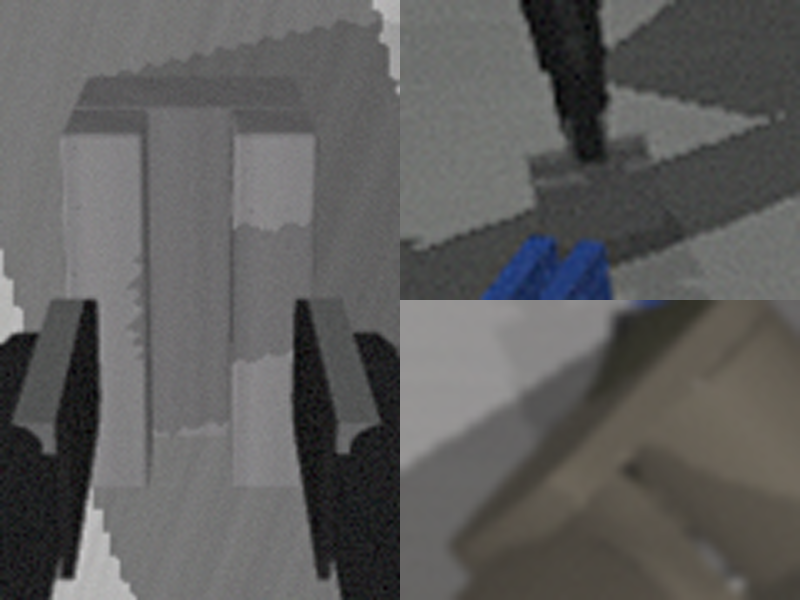

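The crop shows the finger ends about 59 px apart at a 30 mm opening, standing above the block's top face. Scale and row put the real fingertips about 37 mm behind the reported TCP. The scene view agrees (tips near z 0.047), and so do the fingers closing freely above the block. I'll open and go about 34 mm lower in steps, watching the force.

```bash
python3 -m jog '[{"linear":[0,0,0],"roll":0},{"linear":[0,0,0],"roll":0},{"linear":[0,0,0],"roll":0},{"linear":[0,0,0],"roll":0},{"linear":[0,0,0.15],"roll":0},{"linear":[0,0,0.15],"roll":0},{"linear":[0,0,0.15],"roll":0},{"linear":[0,0,0],"roll":0}]' 0.4 40 
python3 -m jog '[{"linear":[0,0,0.1],"roll":0},{"linear":[0,0,0],"roll":0}]'|egrep "pos|ft"
python3 -m jog '[{"linear":[0,0,0.1],"roll":0},{"linear":[0,0,0],"roll":0}]'|egrep "pos|ft"
python3 -m jog '[{"linear":[0,0,0.1],"roll":0},{"linear":[0,0,0],"roll":0}]'|egrep "pos|ft"
```

```text
time_s: 6.25
position: [0.4669, -0.3196, -0.0084]
tool_rot: [[-0.288, 0.958, -0.002], [0.958, 0.288, 0.002], [0.002, -0.001, -1.0]]
ft_force: [-0.1, 1.4, -0.7]
grip_width: 0.0598
gripper_force: 0.0
position: [0.4673, -0.32, -0.0115]
ft_force: [0.3, 0.5, 0.2]
position: [0.4674, -0.32, -0.0153]
ft_force: [0.2, -0.4, -0.3]
position: [0.4673, -0.32, -0.0193]
ft_force: [-0.5, -0.1, 0.8]
```

```bash
python3 -m jog '[{"linear":[0,0,0.12],"roll":0},{"linear":[0,0,0],"roll":0}]'|egrep "pos|ft"
python3 -m jog '[{"linear":[0,0,0],"roll":0},{"linear":[0,0,0],"roll":0},{"linear":[0,0,0],"roll":0},{"linear":[0,0,0],"roll":0},{"linear":[0,0,0],"roll":0},{"linear":[0,0,0],"roll":0}]' -1 40
```

```text
position: [0.4673, -0.3199, -0.0243]
ft_force: [-0.7, 0.2, 0.4]
time_s: 7.42
position: [0.4676, -0.3202, -0.0234]
tool_rot: [[-0.288, 0.958, 0.0], [0.958, 0.288, -0.0], [-0.0, 0.0, -1.0]]
ft_force: [-0.8, 0.1, 2.2]
grip_width: 0.0395
gripper_force: 42.2
```

Gripped: width 39.5 mm at 42 N. Now I'll lift and carry it over the slide.

```bash
python3 -m jog '[{"linear":[0,0,-0.3],"roll":0},{"linear":[0,0,-0.6],"roll":0},{"linear":[0,0,-0.7],"roll":0},{"linear":[0,0,-0.7],"roll":0},{"linear":[0,0,-0.7],"roll":0},{"linear":[0,0,-0.5],"roll":0},{"linear":[0,0,0],"roll":0}]'|egrep "pos|ft|grip"
python3 -m jog '[{"linear":[0.3,0.19,0],"roll":0},{"linear":[0.7,0.45,0],"roll":0},{"linear":[0.7,0.45,0],"roll":0},{"linear":[0.7,0.45,0],"roll":0},{"linear":[0.7,0.45,0],"roll":0},{"linear":[0.7,0.45,0],"roll":0},{"linear":[0.7,0.45,0],"roll":0},{"linear":[0.7,0.45,0],"roll":0},{"linear":[0.7,0.45,0],"roll":0},{"linear":[0.7,0.45,0],"roll":0},{"linear":[0.7,0.45,0],"roll":0},{"linear":[0.5,0.28,0],"roll":0}]'|egrep "pos|ft|grip"
python3 -m jog '[{"linear":[0.1,0.05,0],"roll":1},{"linear":[0,0,0],"roll":1},{"linear":[0,0,0],"roll":1},{"linear":[0,0,0],"roll":1},{"linear":[0,0,0],"roll":0.24},{"linear":[0,0,0],"roll":0},{"linear":[0,0,0],"roll":0}]'
python3 - <<'E'
from h import *
import cv2,pickle
c=optics.calibration("wrist");pickle.dump(c,open("c2.pkl","wb"))
a=optics.get_image("wrist")[:,:,::-1];cv2.imwrite("pics/w2.png",cv2.resize(a,(800,500),interpolation=cv2.INTER_CUBIC))
O=np.array([.5666,.0076]);e=np.array([.0785,.9969]);n=np.array([-.9969,.0785])
for x,y,z in((130,55,22),(130,-55,22),(70,35,56),(70,-35,56),(100,35,56),(100,-35,56)):
    print(x,y,1.25*proj(c,np.append(O+x/1e3*e+y/1e3*n,z/1e3)))
E
```

```text
position: [0.4688, -0.3213, 0.1202]
ft_force: [-0.4, -0.3, -2.0]
grip_width: 0.0395
gripper_force: 41.9
position: [0.5672, 0.0395, 0.1141]
ft_force: [0.2, -0.8, -2.6]
grip_width: 0.0395
gripper_force: 41.7
time_s: 9.58
position: [0.5682, 0.0406, 0.1154]
tool_rot: [[0.075, 0.997, -0.002], [0.997, -0.075, 0.0], [0.0, -0.002, -1.0]]
ft_force: [0.4, -0.4, -3.5]
grip_width: 0.0395
gripper_force: 41.7
130 55 [317.65030867  93.08410145]
130 -55 [483.43761263  93.75056023]
70 35 [344.24152365 191.73710601]
70 -35 [456.11762096 192.22128395]
100 35 [342.36125448 142.13947667]
100 -35 [458.56796229 142.624395  ]
```

View pics/w2.png

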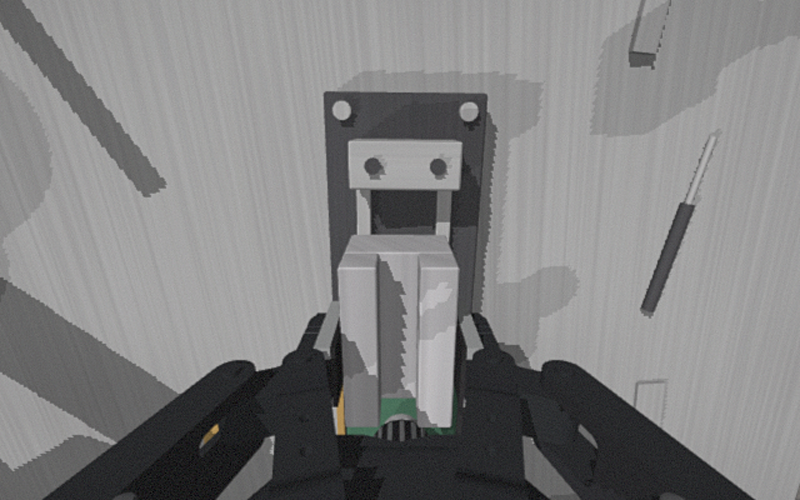

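The wrist view shows the stop's top corners at about (349,141), (462,140), (350,189), (461,189) and the bed's far corners at (326,92), (487,94). The block is centred near u=398, so the slide lies a few mm to the right. I'll fit its pose.

```bash
cat > fit.py <<'E'
from h import *
import pickle
from scipy.optimize import least_squares
c=pickle.load(open("c2.pkl","rb"))
K=[(130,55,22),(130,-55,22),(70,35,56),(70,-35,56),(100,35,56),(100,-35,56)]
M=np.array([(326,92),(487,94),(350,189),(461,189),(349,141),(462,140)])/1.25
def W(q,p):
    e=np.array([np.cos(q[2]),np.sin(q[2])]);return np.append(q[:2]+p[0]/1e3*e+p[1]/1e3*np.array([-e[1],e[0]]),p[2]/1e3)
r=lambda q:np.ravel([proj(c,W(q,k)) for k in K]-M)
s=least_squares(r,[.5666,.0076,1.49]);q=s.x
if __name__=="__main__":
    print(q,np.degrees(q[2]),np.round(s.fun,1))
    st=env.observe();R=st['tool_rot']
    # block top corners in hand
    zt=st['position'][2]+.0234+.04
    b=[ray("wrist",u/1.25,v/1.25,zt,c) for u,v in((338,268),(459,267))];print(b,np.linalg.norm(b[1]-b[0]),zt)
    bf=(b[0]+b[1])/2;d=b[1]-b[0];print('blk yaw',np.degrees(np.arctan2(d[1],d[0]))+90)
    bc=bf[:2]-.032*R[:2,0];print('block centre',bc,st['position'])
    t=W(q,(32,0,0));print('target',t,(R.T@(t-np.append(bc,0)))/.04,(R.T@(t-st['position']))/.04,'tool yaw',np.degrees(np.arctan2(R[1,0],R[0,0])))
E
python3 fit.py
```

```text
[0.56982627 0.00837886 1.48971596] 85.35443697916038 [-2.6 -0.6  1.4 -1.3 -0.4  0.8  0.4  1.4 -0.8 -0.6  1.8  0.8]
[array([0.55134918, 0.0747397 , 0.17907048]), array([0.59036794, 0.07220405, 0.17907048])] 0.039101067876581026 0.17907047991502067
blk yaw 86.28183418274179
block centre [0.56843454 0.04156382] [0.5683873  0.04052266 0.11567048]
target [0.572418   0.04027373 0.        ] [-0.0246158   0.10174353 -0.00014693] [9.30525875e-04 1.05004937e-01 2.89161778e+00] tool yaw 85.65564456558243
```

```bash
python3 -m jog '[{"linear":[0,0.1,0],"roll":0},{"linear":[0,0,0.4],"roll":0},{"linear":[0,0,0.5],"roll":0},{"linear":[0,0,0.5],"roll":0},{"linear":[0,0,0.4],"roll":0},{"linear":[0,0,0.1],"roll":0},{"linear":[0,0,0],"roll":0},{"linear":[0,0,0],"roll":0}]'
python3 - <<'E'
from h import *
import cv2,pickle
from fit import q,W
c=optics.calibration("wrist");pickle.dump(c,open("c3.pkl","wb"))
a=optics.get_image("wrist")[:,:,::-1];cv2.imwrite("pics/w3.png",a)
f=lambda x,y,z:np.round(proj(c,W(q,(x,y,z))),1)
print('pred strips',[f(66,y,28) for y in(33.5,23.5,-23.5,-33.5)],'stop',[f(70,y,56) for y in(35,-35)],'bed',[f(100,y,22) for y in(55,-55)])
g=cv2.cvtColor(a,cv2.COLOR_BGR2GRAY)
# vertical-edge peaks per row
for r in (40,60,80,100,110,120,125,130,135):
    d=np.convolve(g[r].astype(float),[1,1,0,-1,-1],'same');i=[k for k in range(210,430) if abs(d[k])>45 and abs(d[k])==abs(d[k-3:k+4]).max()]
    print(r,[(k,int(d[k])) for k in i])
A=np.zeros((600,800,3),np.uint8);A[:]=cv2.resize(a[0:210,180:460],(800,600),interpolation=cv2.INTER_CUBIC);cv2.imwrite("pics/w3c.png",A)
E
```

```text
time_s: 10.3
position: [0.5734, 0.0399, 0.0411]
tool_rot: [[0.078, 0.997, 0.001], [0.997, -0.078, -0.0], [-0.0, 0.001, -1.0]]
ft_force: [-0.6, -0.7, -3.1]
grip_width: 0.0388
gripper_force: 41.6
pred strips [array([264.9, 169.4]), array([280.5, 169.4]), array([353.8, 169.7]), array([369.4, 169.8])] stop [array([253.4, 173.2]), array([380.6, 173.7])] bed [array([229.5, 113.9]), array([405.1, 114.7])]
40 []
60 []
80 [(227, -190), (235, 197), (255, -205), (377, 204), (397, -174), (406, 180)]
100 [(229, -187), (247, -51), (260, 58), (392, 46), (405, 67), (414, 121)]
110 [(229, -172), (404, 71), (414, 127)]
120 [(230, -182), (250, 215), (381, -188), (403, 75), (413, 129)]
125 [(230, -181), (250, 211), (381, -163), (403, 68), (411, 109), (412, 109)]
130 [(231, -183), (250, 203), (381, -140), (403, 63), (413, 122)]
135 [(231, -182), (251, 191), (380, -129), (402, 72), (411, 116)]
```

View pics/w3c.png

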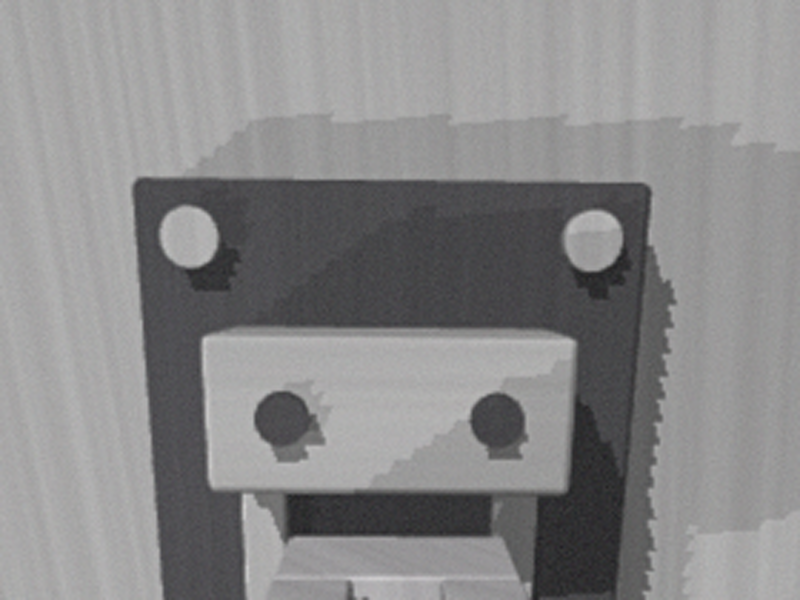

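The close view shows the strips at u≈265–280.5 and 352–367.6, with the block bottom centred at 318. It's aligned to about 1 mm, so I'll trim slightly and lower it with force checks.

```bash
python3 -m jog '[{"linear":[0,-0.025,0.2],"roll":0},{"linear":[0,0,0.3],"roll":0},{"linear":[0,0,0.3],"roll":0},{"linear":[0,0,0.15],"roll":0},{"linear":[0,0,0],"roll":0},{"linear":[0,0,0],"roll":0}]' |egrep "pos|ft"
python3 -m jog '[{"linear":[0,0,0.04],"roll":0},{"linear":[0,0,0],"roll":0},{"linear":[0,0,0],"roll":0}]'|egrep "pos|ft"
python3 -m jog '[{"linear":[0,0,0.04],"roll":0},{"linear":[0,0,0],"roll":0},{"linear":[0,0,0],"roll":0}]'|egrep "pos|ft"
python3 -m jog '[{"linear":[0,0,0.03],"roll":0},{"linear":[0,0,0],"roll":0},{"linear":[0,0,0],"roll":0}]'|egrep "pos|ft"
```

```text
position: [0.572, 0.04, 0.0027]
ft_force: [1.1, 0.4, -2.6]
position: [0.572, 0.04, 0.0013]
ft_force: [-0.3, 1.1, -3.1]
position: [0.5718, 0.04, -0.0008]
ft_force: [0.0, 0.3, -2.5]
position: [0.572, 0.04, -0.0014]
ft_force: [-1.9, -0.1, 4.7]
```

Contact at the expected bed height. Now I'll release, lift, and go over the knob.

```bash
python3 -m jog '[{"linear":[0,0,0],"roll":0},{"linear":[0,0,0],"roll":0},{"linear":[0,0,0],"roll":0},{"linear":[0,0,0],"roll":0},{"linear":[0,0,0],"roll":0}]' 0.4 |egrep "pos|ft|grip"
python3 -m jog '[{"linear":[0,0,-0.1],"roll":0},{"linear":[0,0,-0.3],"roll":0},{"linear":[0,0,-0.6],"roll":0},{"linear":[0,0,-0.7],"roll":0},{"linear":[0,0,-0.7],"roll":0},{"linear":[0,0,-0.6],"roll":0},{"linear":[-0.6,0,0],"roll":0},{"linear":[-0.8,0,0],"roll":0},{"linear":[-0.8,0,0],"roll":0},{"linear":[-0.7,0,0],"roll":0},{"linear":[-0.4,0,0],"roll":0},{"linear":[0,0,0],"roll":0}]'
python3 -m jog '[{"linear":[0,0,0],"roll":0},{"linear":[0,0,0],"roll":0}]' >/dev/null
python3 - <<'E'
from h import *
import cv2,pickle
from fit import q,W
s=env.observe();R=s['tool_rot'];k=W(q,(-100,0,0));print(k,R.T@(k-s['position'])/.04,s['q'][5],s['position'])
c=optics.calibration("wrist");pickle.dump(c,open("c4.pkl","wb"));a=optics.get_image("wrist")[:,:,::-1];cv2.imwrite("pics/w4.png",a)
# block top corners + knob, predicted pixels
for p in((32+32,20,62),(64,-20,62),(0,20,62),(0,-20,62),(-100,20,112),(-100,-20,112),(-80,0,112)):print(p,proj(c,W(q,p)))
g=cv2.cvtColor(a,cv2.COLOR_BGR2GRAY).astype(float)
v=int(proj(c,W(q,(32,0,62)))[1])
for r in(v-20,v-10,v,v+10):
    d=np.convolve(g[r],[1,1,0,-1,-1],'same');print(r,[(k,int(d[k])) for k in range(240,400) if abs(d[k])>35 and abs(d[k])==abs(d[k-3:k+4]).max()])
v=int(proj(c,W(q,(-100,0,112)))[1])
for r in range(v-16,v+6,4):
    d=np.convolve(g[r],[1,1,0,-1,-1],'same');print('k',r,[(k,int(d[k])) for k in range(220,420) if abs(d[k])>35 and abs(d[k])==abs(d[k-3:k+4]).max()])
E
```

```text
position: [0.5719, 0.04, -0.002]
ft_force: [-0.2, 0.0, 0.6]
grip_width: 0.0599
gripper_force: 0.0
time_s: 13.02
position: [0.5614, -0.0946, 0.1182]
tool_rot: [[0.081, 0.997, 0.0], [0.997, -0.081, -0.001], [-0.001, 0.0, -1.0]]
ft_force: [0.2, -0.4, 0.4]
grip_width: 0.0598
gripper_force: 0.0
[ 0.56172712 -0.09129262  0.        ] [-0.01166267  0.00666166  2.95325229] -16.679649850717656 [ 0.56150524 -0.090842    0.11813025]
(64, 20, 62) [289.26121149 -40.02116524]
(64, -20, 62) [350.87847332 -39.71784862]
(0, 20, 62) [291.40733048  66.50804587]
(0, -20, 62) [347.64003504  66.76971624]
(-100, 20, 112) [288.30492445 223.93192414]
(-100, -20, 112) [349.53931733 224.19250102]
(-80, 0, 112) [319.08100523 194.79639246]
-5 [(310, 37)]
5 [(249, -179), (275, 232), (290, 201), (307, -196), (321, 135), (330, 76), (348, -215), (362, -109), (388, 93), (398, 126)]
15 [(250, -170), (275, 231), (290, 204), (308, -205), (321, 124), (330, 69), (347, -225), (361, -133), (387, 104), (398, 123)]
25 [(250, -179), (276, 187), (290, 226), (308, -202), (322, 126), (330, 90), (347, -226), (360, -106), (387, 65), (398, 128)]
k 208 [(259, -42), (265, -167), (289, -110), (318, -372), (343, 129), (351, 79), (366, -89), (374, 90), (393, 157)]
k 212 [(265, -166), (288, -135), (318, -375), (344, 102), (352, 71), (365, -100), (374, 94), (394, 155)]
k 216 [(259, -40), (265, -160), (287, -127), (318, -373), (346, 74), (354, 70), (365, -90), (374, 91), (395, 147)]
k 220 [(260, -40), (265, -146), (287, -138), (314, 259), (318, -278), (346, 99), (358, 73), (364, -81), (373, 94), (394, 158)]
k 224 [(266, -143), (287, -129), (347, 83), (360, 71), (364, -86), (373, 81), (395, 130)]
k 228 [(260, -37), (266, -145), (288, -128), (346, 75), (365, -49), (373, 83), (395, 136)]
```

The block sits centred (edges 290–347.5 vs 290–349 predicted) and the knob edges are at 287–347. Descending on the knob.

```bash
python3 -m jog '[{"linear":[-0.01,-0.02,0],"roll":0},{"linear":[0,0,0.3],"roll":0},{"linear":[0,0,0.4],"roll":0},{"linear":[0,0,0.4],"roll":0},{"linear":[0,0,0.4],"roll":0},{"linear":[0,0,0.25],"roll":0},{"linear":[0,0,0],"roll":0},{"linear":[0,0,0],"roll":0}]'|egrep "pos|ft|grip"
python3 -m jog '[{"linear":[0,0,0],"roll":0},{"linear":[0,0,0],"roll":0},{"linear":[0,0,0],"roll":0},{"linear":[0,0,0],"roll":0},{"linear":[0,0,0],"roll":0}]' -1 60
python3 - <<'E'
from h import *
from fit import q
s=env.observe();print(s['wrist_torque'],s['ft_force'],np.degrees(q[2]))
yaw=np.degrees(np.arctan2(s['tool_rot'][1,0],s['tool_rot'][0,0]))
print(yaw)
for i in range(0,30):
    # row i starts at yaw-5i ; shift along fixture x of 1.222mm
    th=q[2]-np.radians(yaw-5*i-0.0)
    # y axis of tool is flipped (z down)
    print(5*i,np.round(.01222*2.5*np.array([np.cos(th),-np.sin(th)]),3))
E
```

```text
position: [0.5608, -0.0915, 0.0482]
ft_force: [0.3, 0.3, 0.8]
grip_width: 0.0597
gripper_force: 0.0
time_s: 14.32
position: [0.5603, -0.0919, 0.0495]
tool_rot: [[0.078, 0.997, 0.0], [0.997, -0.078, -0.0], [-0.0, 0.0, -1.0]]
ft_force: [-5.2, -0.2, 7.0]
grip_width: 0.0382
gripper_force: 59.9
[0.12386483 0.87668825 0.0293125 ] [-5.23478784 -0.16097122  7.04620021] 85.35443697916038
85.55267091335118
0 [0.031 0.   ]
5 [ 0.03  -0.003]
10 [ 0.03  -0.005]
15 [ 0.03  -0.008]
20 [ 0.029 -0.01 ]
25 [ 0.028 -0.013]
30 [ 0.027 -0.015]
35 [ 0.025 -0.017]
40 [ 0.023 -0.02 ]
45 [ 0.022 -0.022]
50 [ 0.02  -0.023]
55 [ 0.018 -0.025]
60 [ 0.015 -0.026]
65 [ 0.013 -0.028]
70 [ 0.011 -0.029]
75 [ 0.008 -0.029]
80 [ 0.005 -0.03 ]
85 [ 0.003 -0.03 ]
90 [ 0.    -0.031]
95 [-0.003 -0.03 ]
100 [-0.005 -0.03 ]
105 [-0.008 -0.03 ]
110 [-0.01  -0.029]
115 [-0.013 -0.028]
120 [-0.015 -0.027]
125 [-0.017 -0.025]
130 [-0.02  -0.023]
135 [-0.022 -0.022]
140 [-0.023 -0.02 ]
145 [-0.025 -0.018]
```

```bash
cat > t.py <<'E'
from h import *
s=env.observe();R=s['tool_rot'];print('t',round(s['time_s'],2),'yaw',round(np.degrees(np.arctan2(R[1,0],R[0,0])),2),'pos',np.round(s['position'],4),'Mz',round(s['wrist_torque'][2],3),'F',np.round(s['ft_force'],1),'grip',round(s['grip_width'],4))
E
python3 -m jog '[{"linear":[0.015,0,0],"roll":0.5},{"linear":[0.015,-0.001,0],"roll":0.5},{"linear":[0.015,-0.001,0],"roll":0.5},{"linear":[0.015,-0.002,0],"roll":0.5}]' >/dev/null; python3 t.py
python3 -m jog '[{"linear":[0.015,-0.003,0],"roll":0.5},{"linear":[0.015,-0.003,0],"roll":0.5},{"linear":[0.015,-0.004,0],"roll":0.5},{"linear":[0.015,-0.004,0],"roll":0.5}]' >/dev/null; python3 t.py
```

```text
t 14.65 yaw 75.47 pos [ 0.5604 -0.0895  0.0495] Mz 0.405 F [-5.2  0.5  7.5] grip 0.0382
t 14.98 yaw 65.47 pos [ 0.5606 -0.087   0.0495] Mz 0.362 F [-7.1  0.1  8.2] grip 0.0382
```

```bash
python3 -m jog '[{"linear":[0.009,-0.017,0],"roll":0.5},{"linear":[0.014,-0.006,0],"roll":0.5},{"linear":[0.014,-0.006,0],"roll":0.5},{"linear":[0.014,-0.007,0],"roll":0.5}]' >/dev/null; python3 t.py
python3 -m jog '[{"linear":[0.013,-0.008,0],"roll":0.5},{"linear":[0.013,-0.008,0],"roll":0.5}]' >/dev/null; python3 t.py
python3 -m jog '[{"linear":[0.013,-0.009,0],"roll":0.5},{"linear":[0.012,-0.009,0],"roll":0.5}]' >/dev/null; python3 t.py
python3 -m jog '[{"linear":[0.012,-0.01,0],"roll":0.5},{"linear":[0.011,-0.01,0],"roll":0.5}]' >/dev/null; python3 t.py
python3 -m jog '[{"linear":[0.011,-0.011,0],"roll":0.5},{"linear":[0.011,-0.011,0],"roll":0.5}]' >/dev/null; python3 t.py
```

```text
t 15.32 yaw 55.47 pos [ 0.5608 -0.0846  0.0495] Mz 0.431 F [-3.5  1.   6.1] grip 0.0382
t 15.48 yaw 50.47 pos [ 0.5608 -0.0833  0.0495] Mz 0.396 F [-3.9  0.4  5.8] grip 0.0379
t 15.65 yaw 45.47 pos [ 0.5609 -0.0821  0.0495] Mz 0.422 F [-3.4  0.8  6. ] grip 0.0383
t 15.82 yaw 40.47 pos [ 0.561  -0.0809  0.0495] Mz 0.409 F [-4.6  0.8  6.9] grip 0.0381
t 15.98 yaw 35.47 pos [ 0.5611 -0.0796  0.0495] Mz 0.4 F [-4.2  1.2  6. ] grip 0.0384
```

```bash
python3 -m jog '[{"linear":[0.01,-0.012,0],"roll":0.5},{"linear":[0.01,-0.012,0],"roll":0.5}]' >/dev/null; python3 t.py
python3 -m jog '[{"linear":[0.009,-0.013,0],"roll":0.5},{"linear":[0.008,-0.013,0],"roll":0.5}]' >/dev/null; python3 t.py
python3 -m jog '[{"linear":[0.008,-0.013,0],"roll":0.5},{"linear":[0.007,-0.014,0],"roll":0.5}]' >/dev/null; python3 t.py
python3 -m jog '[{"linear":[0.006,-0.014,0],"roll":0.5},{"linear":[0.006,-0.014,0],"roll":0.5}]' >/dev/null; python3 t.py
```

```text
t 16.15 yaw 30.48 pos [ 0.5612 -0.0784  0.0495] Mz 0.404 F [-4.8  1.   6.2] grip 0.0381
t 16.32 yaw 25.48 pos [ 0.5613 -0.0771  0.0495] Mz 0.389 F [-5.   0.2  6.4] grip 0.0383
t 16.48 yaw 20.47 pos [ 0.5614 -0.0759  0.0495] Mz 0.37 F [-4.1  1.2  6.9] grip 0.0384
t 16.65 yaw 15.47 pos [ 0.5615 -0.0747  0.0495] Mz 0.412 F [-4.7  0.8  7. ] grip 0.0385
```

Run:
```python
from h import *
import cv2
a=optics.get_image("wrist")[:,:,::-1];cv2.imwrite("pics/w5.png",a)
print(env.observe()['q'][5])
```

```text
55.170124118712515
```

```bash
python3 -m jog '[{"linear":[0.005,-0.014,0],"roll":0.5},{"linear":[0.005,-0.014,0],"roll":0.5}]' >/dev/null; python3 t.py
python3 -m jog '[{"linear":[0.004,-0.015,0],"roll":0.5},{"linear":[0.003,-0.015,0],"roll":0.5}]' >/dev/null; python3 t.py
python3 -m jog '[{"linear":[0.003,-0.015,0],"roll":0.5},{"linear":[0.002,-0.015,0],"roll":0.5}]' >/dev/null; python3 t.py
python3 -m jog '[{"linear":[0.001,-0.015,0],"roll":0.5},{"linear":[0.001,-0.015,0],"roll":0.5}]' >/dev/null; python3 t.py
```

```text
t 16.87 yaw 10.48 pos [ 0.5616 -0.0734  0.0495] Mz 0.439 F [-5.  1.  7.] grip 0.0383
t 17.03 yaw 5.48 pos [ 0.5617 -0.0722  0.0495] Mz 0.427 F [-4.1  1.6  7.4] grip 0.0382
t 17.2 yaw 0.48 pos [ 0.5618 -0.0709  0.0495] Mz 0.442 F [-4.   1.1  6.2] grip 0.0383
t 17.37 yaw -4.52 pos [ 0.5619 -0.0697  0.0495] Mz 0.454 F [-3.6  2.9  6.8] grip 0.0383
```

```bash
python3 -m jog '[{"linear":[0,-0.012,0],"roll":0.4},{"linear":[0,-0.012,0],"roll":0.4}]' >/dev/null; python3 t.py
python3 -m jog '[{"linear":[-0.001,-0.012,0],"roll":0.4},{"linear":[-0.001,-0.012,0],"roll":0.4}]' >/dev/null; python3 t.py
python3 -m jog '[{"linear":[-0.001,-0.009,0],"roll":0.3},{"linear":[-0.002,-0.009,0],"roll":0.3}]' >/dev/null; python3 t.py
```

```text
t 17.53 yaw -8.49 pos [ 0.5619 -0.0687  0.0495] Mz 0.394 F [-3.6  2.1  7.4] grip 0.038
t 17.7 yaw -12.49 pos [ 0.562  -0.0677  0.0495] Mz 0.452 F [-4.1  2.   7.2] grip 0.0382
t 17.87 yaw -15.47 pos [ 0.5621 -0.067   0.0495] Mz 0.464 F [-3.8  2.5  6.8] grip 0.0382
```

```bash
python3 -m jog '[{"linear":[-0.002,-0.007,0],"roll":0.25},{"linear":[-0.002,-0.007,0],"roll":0.25}]' >/dev/null; python3 t.py
python3 -m jog '[{"linear":[-0.002,-0.007,0],"roll":0.25},{"linear":[-0.002,-0.007,0],"roll":0.25}]' >/dev/null; python3 t.py
python3 -m jog '[{"linear":[-0.002,-0.007,0],"roll":0.25},{"linear":[-0.002,-0.007,0],"roll":0.25}]' >/dev/null; python3 t.py
```

```text
t 18.03 yaw -17.95 pos [ 0.5622 -0.0664  0.0495] Mz 0.571 F [-2.9  1.6  6.5] grip 0.038
t 18.2 yaw -20.44 pos [ 0.5622 -0.0658  0.0495] Mz 0.55 F [-3.3  2.5  6.5] grip 0.0385
t 18.37 yaw -22.93 pos [ 0.5623 -0.0652  0.0495] Mz 0.699 F [-4.5  2.6  6.7] grip 0.0382
```

Torque has risen to about 17 N worth. I'll back off slowly, reading both directions to separate friction from clamp load.

```bash
for i in 1 2 3 4 5; do python3 -m jog '[{"linear":[0.001,0.004,0],"roll":-0.13}]' >/dev/null; python3 t.py; done
```

```text
t 18.45 yaw -22.33 pos [ 0.5622 -0.0652  0.0495] Mz -0.116 F [-3.7  2.7  7.2] grip 0.0386
t 18.53 yaw -21.63 pos [ 0.5623 -0.0654  0.0495] Mz -0.1 F [-3.   3.6  7.3] grip 0.0385
t 18.62 yaw -20.98 pos [ 0.5622 -0.0656  0.0495] Mz -0.081 F [-3.4  3.7  5.9] grip 0.0384
t 18.7 yaw -20.33 pos [ 0.5622 -0.0657  0.0495] Mz -0.113 F [-3.3  3.2  5.6] grip 0.0386
t 18.78 yaw -19.68 pos [ 0.5622 -0.0658  0.0495] Mz -0.186 F [-3.1  4.   6.9] grip 0.0385
```

```bash
for i in 1 2 3 4; do python3 -m jog '[{"linear":[0.001,0.004,0],"roll":-0.13}]' >/dev/null; python3 t.py; done
```

```text
t 18.87 yaw -19.04 pos [ 0.5622 -0.066   0.0495] Mz -0.172 F [-3.4  3.1  5.6] grip 0.0384
t 18.95 yaw -18.39 pos [ 0.5622 -0.0662  0.0495] Mz -0.128 F [-2.3  3.5  6.2] grip 0.0385
t 19.03 yaw -17.74 pos [ 0.5622 -0.0663  0.0495] Mz -0.204 F [-3.3  3.5  6.8] grip 0.0383
t 19.12 yaw -17.09 pos [ 0.5621 -0.0665  0.0495] Mz -0.161 F [-2.9  3.8  6.5] grip 0.0383
```

Both directions agree on about 12–13 N. Releasing and lifting clear.

```bash
python3 -m jog '[{"linear":[0,0,0],"roll":0},{"linear":[0,0,0],"roll":0},{"linear":[0,0,0],"roll":0},{"linear":[0,0,0],"roll":0},{"linear":[0,0,0],"roll":0}]' 0.4 |egrep "ft|grip"
python3 -m jog '[{"linear":[0,0,-0.2],"roll":0},{"linear":[0,0,-0.4],"roll":0},{"linear":[0,0,-0.6],"roll":0},{"linear":[0,0,-0.6],"roll":0},{"linear":[0,0,-0.5],"roll":0},{"linear":[0,0,-0.3],"roll":0},{"linear":[0,0,0],"roll":0},{"linear":[0,0,0],"roll":0},{"linear":[0,0,0],"roll":0}]'
python3 - <<'E'
from h import *
import cv2
from fit import q,W
c=optics.calibration("wrist");a=optics.get_image("wrist")[:,:,::-1];cv2.imwrite("pics/w6.png",a)
for p in((6,20,62),(6,-20,62),(70,20,62),(70,-20,62),(70,35,56),(70,-35,56)):print(p,np.round(proj(c,W(q,p)),1))
b=optics.get_image("scene");cv2.imwrite("pics/s6.png",cv2.resize(b[170:250,240:390,::-1],None,fx=5,fy=5,interpolation=cv2.INTER_CUBIC))
E
```

```text
ft_force: [0.5, 0.2, -0.6]
grip_width: 0.0597
gripper_force: 0.0
time_s: 20.28
position: [0.5617, -0.0669, 0.1512]
tool_rot: [[0.956, -0.294, -0.002], [-0.294, -0.956, 0.001], [-0.002, -0.0, -1.0]]
ft_force: [-0.1, -0.2, 0.0]
grip_width: 0.0597
gripper_force: 0.0
(6, 20, 62) [238.3 223.2]
(6, -20, 62) [225.4 183.2]
(70, 20, 62) [174.2 236.5]
(70, -20, 62) [158.8 197.7]
(70, 35, 56) [182.3 247.4]
(70, -35, 56) [156.1 180.6]
```

Run:
```python
from h import *
import cv2
from fit import q,W
c=optics.calibration("wrist");a=cv2.cvtColor(cv2.imread("pics/w6.png"),cv2.COLOR_BGR2GRAY).astype(float)
S=lambda x,y:a[tuple(np.round(proj(c,W(q,(x,y,62))))[::-1].astype(int))]
for y in(-14,14):print(y,[(x,int(np.mean([S(x,y+k) for k in(-3,0,3)]))) for x in list(range(-6,18,2))+list(range(60,82,2))])
for x in(15,60):print(x,[(y,int(np.mean([S(x+k,y) for k in(-3,0,3)]))) for y in range(-30,31,2)])
```

```text
-14 [(-6, 92), (-4, 97), (-2, 101), (0, 103), (2, 108), (4, 101), (6, 164), (8, 222), (10, 220), (12, 221), (14, 220), (16, 220), (60, 227), (62, 227), (64, 229), (66, 228), (68, 229), (70, 202), (72, 209), (74, 207), (76, 209), (78, 174), (80, 168)]
14 [(-6, 132), (-4, 130), (-2, 152), (0, 149), (2, 124), (4, 102), (6, 152), (8, 224), (10, 221), (12, 222), (14, 222), (16, 222), (60, 231), (62, 232), (64, 232), (66, 233), (68, 234), (70, 217), (72, 218), (74, 183), (76, 183), (78, 127), (80, 135)]
15 [(-30, 106), (-28, 67), (-26, 79), (-24, 95), (-22, 98), (-20, 97), (-18, 223), (-16, 217), (-14, 218), (-12, 222), (-10, 226), (-8, 221), (-6, 167), (-4, 122), (-2, 116), (0, 120), (2, 120), (4, 95), (6, 89), (8, 162), (10, 223), (12, 218), (14, 221), (16, 227), (18, 224), (20, 216), (22, 190), (24, 91), (26, 95), (28, 94), (30, 99)]
60 [(-30, 82), (-28, 80), (-26, 80), (-24, 81), (-22, 87), (-20, 99), (-18, 226), (-16, 223), (-14, 227), (-12, 231), (-10, 232), (-8, 229), (-6, 120), (-4, 103), (-2, 108), (0, 107), (2, 99), (4, 93), (6, 92), (8, 179), (10, 229), (12, 229), (14, 232), (16, 234), (18, 234), (20, 217), (22, 93), (24, 97), (26, 97), (28, 99), (30, 102)]
```

Block edges lie at x 6–70 mm and y about ±20 mm: it is home against the stop and square. Handing in.

```bash
python3 -c "
from rig import env
print(env.close_job())"
```

```text
the job is handed in; nothing more can be done
None
```

The job is handed in with no verdict returned: the block is in the channel, home and square against the stop by camera, clamped at an estimated 12–13 N (about 20 N at peak, both from wrist torque), and the knob is released.

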